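# Screw the hold-down screw into the deep well of the tube heater

## Task

Refit the tube heater's hold-down screw: lift it out of its stand, lower it upright down the deep middle well of the aluminium block, and start it by feel in the hidden thread at the bottom without forcing it. Then screw it in clockwise until you feel its flange come to rest flush on the block, without tightening it hard; let go of it, and knock over neither of the two bottles.

Things in the scene. Friction and masses are not known exactly. Their poses are not given: they have to be found in the camera images.
- screw: hold-down screw, loose, 90 g, one rigid piece; origin on its axis at the underside of the flange, z up the axis. Steel flange 31 mm across, 4 mm thick (0 to 4 mm above the origin), black knob above it, plain steel shank 10 mm thick below it. It starts upright, hanging by its flange in the stand
- knob (a point): the place to grip the screw, on its axis 24 mm above the underside of the flange; axes as the screw. The black knob is six-sided, 24 mm across flats, 36 mm tall (4 to 40 mm above the underside of the flange); flats face the screw's +x and -x and every 60 degrees from there
- tip (a point): lower end of the screw, on its axis, 62 mm below the underside of the flange. 4 mm above the tip two round stub pins, 3.2 mm thick, stick out on opposite sides of the shank, 20.2 mm from end to end: they run in the thread
- stand: grey plastic stand in which the screw hangs: upright block 44 x 44 mm, top 72 mm above the desk, on a 60 x 60 mm foot, with a 24 mm bore down its middle; fixed. Origin under its centre
- heater: tube heater, fixed: white plastic base 112 x 104 x 26 mm with an aluminium block 100 x 90 mm on it, top 94 mm above the desk; origin at its underside below the middle well, z up. The block also has four 13 mm tube wells near its corners, which are not for the screw. More than 35 N between screw and heater would spoil the thread
- well_mouth (a point): centre of the middle well's mouth, level with the block's top face: well 24 mm wide, 68 mm deep, chamfered 3 mm at the mouth. The screw is home when the underside of its flange is at this height
- thread (a point): on the well's axis 46 mm below its mouth, at the top of a steel two-start right-hand thread, lead 19.5 mm a turn (0.31 mm per 0.1 rad), ridges 5 mm thick, 1.1 mm of axial play. Its start angle differs each time and cannot be seen (this point's axes do not show it). Lowered without turning, the pins land on the ridges with the flange still about 5 to 14 mm above the block
- flange (a point): underside of the screw's flange, on its axis. Pressed lightly (about 5 N) and turned clockwise seen from above, the screw slides down the ridges, its pins pass under the next ridge and it goes down until the flange stops on the block, after 1.6 to 4.6 rad; some 0.35 rad further it wedges tight and forces rise steeply. Turned anticlockwise it climbs and clicks down 9 mm every half turn
- bottle_tall: bottle with a blue cap, 50 mm wide and 115 mm tall, loose, behind and between heater and stand; origin under its centre
- bottle_small: bottle with a red cap, 40 mm wide and 85 mm tall, loose, between heater and stand; origin under its centre
Not all that is in view belongs to the job. There is more than one size of the screw; the job needs the smallest.

How it is judged:
By the outcome, as a careful person would: the job done as asked, in the order asked, and still so for the second after the job is handed in, with the robot touching nothing.
It also fails if it takes over 67 s, if anything falls off the work surface, if the arm or the gripper's body presses on something with over 40 N, if the wrist force passes 120 N, or if a joint passes its speed limit or range.

## Robot

A 6-joint arm with a two-finger parallel gripper is mounted at the origin on a cart in front of the work surface, level with it; the furniture and walls round the work are solid. World frame = base frame: x ahead of the robot, y to its left, z up, the work surface at z = 0. Lengths are in m, angles in rad, forces in N, time in s.
With the tool pointing down it reaches from about 0.3 to 0.875 m from the base axis. Payload 6.4 kg.
Tool frame: the origin (TCP) lies where the fingers leave the gripper's body, on its centre line; the fingertips stand 73 mm ahead of it and the grasp point (between the pads) lies 54 mm ahead of it; z points along the fingers, y is the line along which they close (so a half turn about z gives the same grasp; the last joint's range is limited). The gripper opens to 85 mm and grips with 20 to 120 N. Pads are 22 mm wide; open, the fingers measure 114 mm over their backs; the gripper's body (76 mm by 85 mm) begins 54 mm behind the grasp point. The pads swing forward as they close: fully open they stand 13 mm farther back than shut.
Start: joints at [0.976, 0.181, 1.607, -0, 1.354, -0.206], TCP at [0.218, 0.532, 0.304] pointing down, gripper open.
Joint ranges: [-2.99, 2.99], [-0.89, 2.07], [0.3, 2.58], [-1.14, 4.28], [0, 2.63], [-3.12, 3.12]. Speed limits (rad/s): [2.57, 2.57, 3.01, 3.14, 3.14, 3.14].

## Interface

Orientations are given as a unit quaternion [w, x, y, z].
In Python, from bench import ctrl gives the robot as it stands.
- The arm moves only by the tool carry_out, never from a script. Its argument "steps" is one flat list of numbers, 7 for each row, row after row: the shift along the tool's x, y, z in m, then the turn, a rotation vector about the tool's x, y, z in rad, then the opening, from 0 (shut) to 1 (fully open). In form: [dx, dy, dz, wx, wy, wz, claw, dx, dy, dz, wx, wy, wz, claw, ...]. A call has 1 to 20 rows; each row is the pose to reach, as a shift and turn from the pose commanded when the call began, along the tool's axes at that moment; what a row does not reach only later rows make up. A row lasts 1/10 s, in which the tool goes at most 50 mm and 8.59 degrees, less where a joint would pass 70% of its speed; a pose out of reach is approached as far as the arm can. A call with a gripper value outside its range is refused whole. The fingers move at their own pace and stop on an object; the grip force is fixed at half the most. Time passes only in rows, so rows that repeat a pose let the fingers close. It gives the time, the measured TCP pose, the force, the opening and the grip force at its end, in the units of the state.
- ctrl.get_obs(): the state, without advancing time (a new reading comes with each control period).
- ctrl.camera(name): name is "scene" or "side" or "wrist"; returns the picture (480x640x3 uint8, red, green, blue); there is no depth.
- ctrl.camera_params(name): a dict with "vertical_fov" (degrees; the focal length in pixels is half the picture's height over the tangent of half this angle, whatever the lens; pixels are square), "cx", "cy" (the principal point, pixels), "cam_to_world" (4x4, takes a point from camera to world coordinates); the wrist camera has in their place "hand_eye" (4x4, takes a point from camera to tool coordinates, whose origin is the TCP and whose axes are the flange's). Camera axes: x right, y down, z forward; pixel columns grow to the right and rows downward; lengths in m; the calibration is good to about 2 mm. A picture is of the moment at which its call begins: read the wrist's pose just before it. camera_params takes no time and is no camera call.
- ctrl.hand_in(): hands the job in; it is judged then, once.
The state is a dict: "time_s": time; "q": joint angles; "dq": joint speeds; "joint_efforts": joint torques, N m; "eef_pos": TCP position; "eef_rot": TCP orientation; "wrist_force": force on the tool from outside, world axes, zero at the start; "torque": the same for the moment, N m; "opening": opening from 0.0 (shut) to 1.0 (fully open); "grasp_force": force on a finger pad.
Only numpy, scipy, OpenCV 4.12 (cv2) and the standard library are available. Lean on these libraries where they do the work, as an engineer would, in place of code of your own. Each camera call takes 0.05 s, during which the arm holds its last target. There are 200 camera calls.

## Working session

There is one attempt and no reset: what is moved stays moved. The work goes in short steps, Python scripts to look and compute and a tool call to move; the robot and the scene stay as the last step left them, time stands still between calls to the robot, and variables do not carry over. Pictures are saved under pics/ and viewed, at most 10 in all, crops included, and the job is handed in when it is done.

Besides the shell and the picture viewer there is one more tool, called after "Request:" as name(argument=value, ...), one argument or row to a line, values as JSON. carry_out: Moves the arm, as the interface text tells. Its arguments: {"type":"object","properties":{"steps":{"type":"array"}},"required":["steps"]}

```bash
mkdir -p pics; ls; python3 - <<'E'
from bench import ctrl
import cv2,numpy as np
ims=[]
for n in ["scene","side","wrist"]:
    o=ctrl.get_obs()
    im=ctrl.camera(n)[:,:,::-1]; cv2.imwrite(f"pics/{n}0.png",im); ims.append(im)
    p=ctrl.camera_params(n); print(n,{k:np.round(v,4).tolist() for k,v in p.items()})
print(o)
E
```

```text
pics
scene {'vertical_fov': 49.703, 'cx': 319.6876, 'cy': 237.1384, 'cam_to_world': [[0.8006, -0.311, 0.5122, 0.0716], [-0.5991, -0.4336, 0.6732, -0.2654], [0.0127, -0.8458, -0.5334, 0.5812], [0.0, 0.0, 0.0, 1.0]]}
side {'vertical_fov': 48.3182, 'cx': 317.7942, 'cy': 240.5326, 'cam_to_world': [[0.9949, -0.0541, 0.0854, 0.439], [-0.1002, -0.6378, 0.7637, -0.4094], [0.0132, -0.7683, -0.6399, 0.7048], [0.0, 0.0, 0.0, 1.0]]}
wrist {'vertical_fov': 65.7544, 'cx': 319.2602, 'cy': 242.1633, 'hand_eye': [[0.0012, -0.9615, -0.2746, 0.0699], [1.0, 0.0014, -0.0006, 0.0001], [0.0009, -0.2746, 0.9615, -0.0699], [0.0, 0.0, 0.0, 1.0]]}
{'time_s': 0.1, 'q': array([ 9.75715735e-01,  1.81485958e-01,  1.60790903e+00,  1.08251928e-05,
        1.35381375e+00, -2.06271534e-01]), 'dq': array([ 0.00019634, -0.00213455, -0.00102548,  0.00187452,  0.00139071,
        0.00033283]), 'joint_efforts': array([ 1.59319911e-04, -4.45878303e+01, -3.52237487e+01, -3.43304091e-04,
        4.20130804e-03, -4.51543400e-06]), 'eef_pos': array([0.21771922, 0.5317689 , 0.30306286]), 'eef_rot': array([-3.20035222e-04,  1.93183399e-01,  9.81162332e-01, -7.41980814e-04]), 'wrist_force': array([-0.01537107, -0.42933837,  0.09096689]), 'torque': array([ 0.00259278, -0.01745405, -0.00938851]), 'grasp_force': 0.0, 'opening': 1.0014643261707816}
```

View pics/scene0.png

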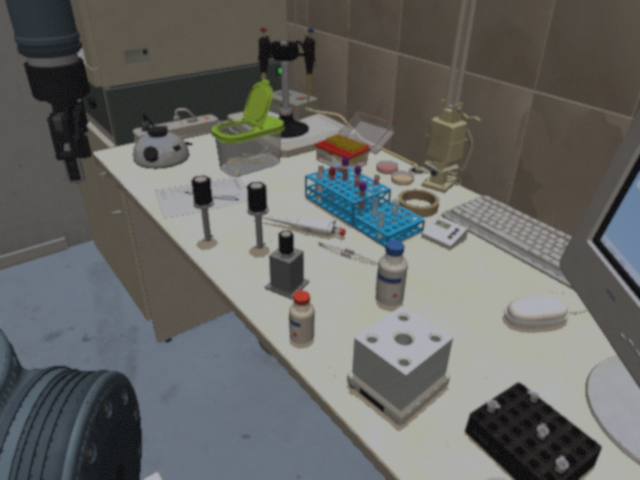

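View pics/side0.png

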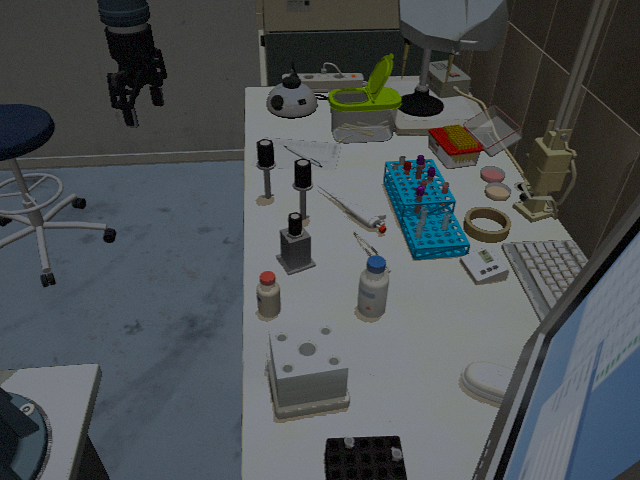

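```bash
cat > h.py <<'E'
from bench import ctrl
import cv2,numpy as np
from scipy.spatial.transform import Rotation as R
def ray(n,uv,o=None):
    p=ctrl.camera_params(n); f=240/np.tan(np.radians(p["vertical_fov"])/2)
    d=np.array([(uv[0]-p["cx"])/f,(uv[1]-p["cy"])/f,1])
    if n=="wrist":
        T=np.eye(4); T[:3,:3]=R.from_quat(np.roll(o["eef_rot"],-1)).as_matrix(); T[:3,3]=o["eef_pos"]
        M=T@np.array(p["hand_eye"])
    else: M=np.array(p["cam_to_world"])
    return M[:3,3],M[:3,:3]@d
def plane(n,uv,z,o=None):
    c,d=ray(n,uv,o); return c+d*(z-c[2])/d[2]
def tri(a,b):
    (c1,d1),(c2,d2)=ray(*a),ray(*b)
    s=np.linalg.lstsq(np.c_[d1,-d2],c2-c1,rcond=None)[0]
    p,q=c1+d1*s[0],c2+d2*s[1]; return (p+q)/2,np.linalg.norm(p-q)
E
python3 - <<'E'
from h import *
np.set_printoptions(precision=4,suppress=True)
for k,a,b in [("well",(403,339),(308,349)),("knobtop",(286,235),(294,215)),("blue",(395,246),(376,262)),("red",(301,298),(267,278)),("k2",(257,188),(302,164)),("k1",(202,181),(265,144))]:
    print(k,*tri(("scene",a),("side",b)))
print(plane("scene",(403,339),.094),plane("side",(308,349),.094))
print(plane("scene",(286,235),.112),plane("side",(294,215),.112))
a=cv2.imread("pics/scene0.png")[160:310,170:330]; b=cv2.imread("pics/side0.png")[125:275,230:390]
cv2.imwrite("pics/crop.png",cv2.resize(np.hstack([a,b]),None,fx=2.5,fy=2.5,interpolation=cv2.INTER_CUBIC))
E
```

```text
well [0.4825 0.0834 0.0872] 0.0012719264920611271
knobtop [0.4818 0.3709 0.1114] 0.005317782241088104
blue [0.6084 0.2336 0.1116] 0.0019337996368453013
red [0.4274 0.2475 0.0774] 0.001015272057670941
k2 [0.5072 0.5059 0.1371] 0.0030124910374524755
k1 [0.4357 0.5916 0.1373] 0.0022417089074469746
[0.4765 0.0779 0.094 ] [0.4821 0.0788 0.094 ]
[0.4795 0.3656 0.112 ] [0.4819 0.3745 0.112 ]
```

View pics/crop.png

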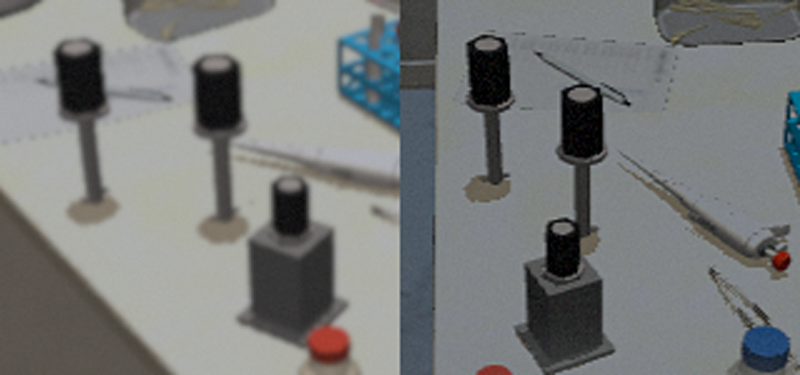

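Three screws: loose ones at scene (202,190) and (257,195), tall with thick knobs, and one hanging in the stand at (286,243). The last is the smallest and hangs in the stand as described, and the crop confirms it. Next I go above it with the wrist pre-wound anticlockwise.

Request:
carry_out(
  steps=[-0.304,-0.049,0,0,0,-2.07,1,-0.304,-0.049,0,0,0,-2.07,1,-0.304,-0.049,0,0,0,-2.07,1,-0.304,-0.049,0,0,0,-2.07,1,-0.304,-0.049,0,0,0,-2.07,1,-0.304,-0.049,0,0,0,-2.07,1,-0.304,-0.049,0,0,0,-2.07,1,-0.304,-0.049,0,0,0,-2.07,1,-0.304,-0.049,0,0,0,-2.07,1,-0.304,-0.049,0,0,0,-2.07,1,-0.304,-0.049,0,0,0,-2.07,1,-0.304,-0.049,0,0,0,-2.07,1,-0.304,-0.049,0,0,0,-2.07,1,-0.304,-0.049,0,0,0,-2.07,1,-0.304,-0.049,0,0,0,-2.07,1,-0.304,-0.049,0,0,0,-2.07,1],
)

```text
time_s: 1.75
eef_pos: [0.4806, 0.3715, 0.3036]
eef_rot: [0.0, 0.744, -0.668, -0.0]
wrist_force: [-0.1, -0.5, -0.2]
opening: 1.001
grasp_force: 0.0
```

```bash
python3 - <<'E'
from h import *
o=ctrl.get_obs(); im=ctrl.camera("wrist")[:,:,::-1]; cv2.imwrite("pics/w1.png",im)
print(o["q"],o["eef_pos"],o["eef_rot"],o["time_s"])
p=ctrl.camera_params("wrist"); f=240/np.tan(np.radians(p["vertical_fov"])/2)
T=np.eye(4); T[:3,:3]=R.from_quat(np.roll(o["eef_rot"],-1)).as_matrix(); T[:3,3]=o["eef_pos"]
M=np.linalg.inv(T@np.array(p["hand_eye"]))
x=M[:3,:3]@np.array([.481,.371,.112])+M[:3,3]; u,v=x[:2]/x[2]*f+[p["cx"],p["cy"]]; print(u,v)
E
```

```text
[ 4.62866735e-01  2.52437614e-01  1.52203468e+00 -1.69039324e-05
  1.36760887e+00 -2.78635906e+00] [0.48059738 0.37147825 0.30361098] [ 2.30205917e-04  7.44119872e-01 -6.68046073e-01 -8.20731510e-05] 1.75
318.128171685348 234.872040587276
```

View pics/w1.png

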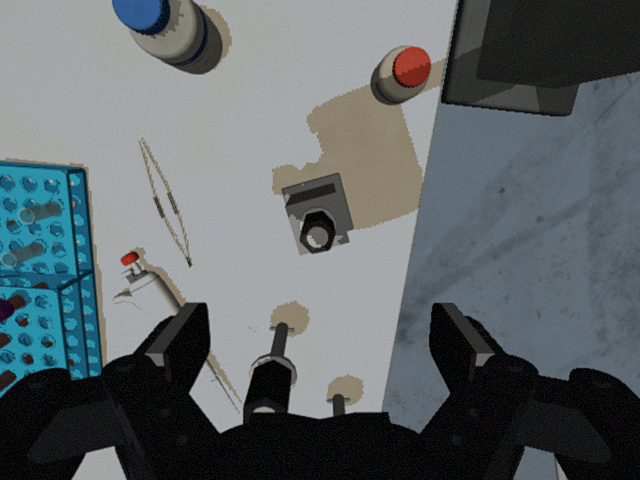

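The knob's top disc is at (317,237) in the wrist view, within 2 px of the prediction. Next, the hexagon's orientation.

```bash
python3 - <<'E'
from h import *
im=cv2.imread("pics/w1.png")[180:280,250:390]
cv2.imwrite("pics/c1.png",cv2.resize(np.clip(im.astype(float)*2.2,0,255).astype('uint8'),None,fx=5,fy=5,interpolation=cv2.INTER_CUBIC))
E
```

```text
(no output)
```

View pics/c1.png

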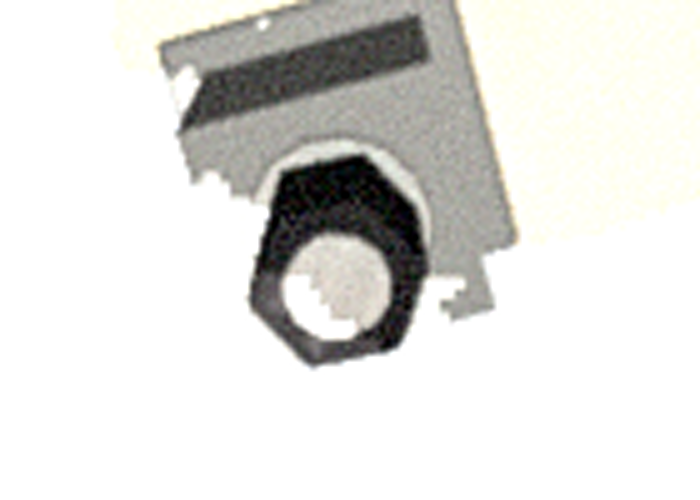

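Request:
carry_out(
  steps=[-0.0013,-0.0007,0.02,0,0,0.14,1,-0.0013,-0.0007,0.05,0,0,0.27,1,-0.0013,-0.0007,0.08,0,0,0.27,1,-0.0013,-0.0007,0.11,0,0,0.27,1,-0.0013,-0.0007,0.135,0,0,0.27,1,-0.0013,-0.0007,0.147,0,0,0.27,1,-0.0013,-0.0007,0.151,0,0,0.27,1,-0.0013,-0.0007,0.151,0,0,0.27,1,-0.0013,-0.0007,0.151,0,0,0.27,0,-0.0013,-0.0007,0.151,0,0,0.27,0,-0.0013,-0.0007,0.151,0,0,0.27,0,-0.0013,-0.0007,0.151,0,0,0.27,0,-0.0013,-0.0007,0.151,0,0,0.27,0,-0.0013,-0.0007,0.151,0,0,0.27,0,-0.0013,-0.0007,0.151,0,0,0.27,0,-0.0013,-0.0007,0.151,0,0,0.27,0],
)

```text
time_s: 3.4
eef_pos: [0.4816, 0.3731, 0.1537]
eef_rot: [0.0, -0.649, 0.761, -0.0]
wrist_force: [-1.3, -0.9, 5.3]
opening: 0.268
grasp_force: 59.3
```

```bash
python3 - <<'E'
from h import *
o=ctrl.get_obs(); im=ctrl.camera("wrist")[:,:,::-1]; cv2.imwrite("pics/w2.png",im)
for k in o: print(k,np.round(o[k],4))
E
```

```text
time_s 3.4
q [ 0.4645  0.4237  1.6258  0.      1.0911 -2.5175]
dq [-0.0002 -0.0003 -0.0003  0.0019  0.0001  0.0003]
joint_efforts [-2.08200e-01 -4.85292e+01 -2.87345e+01 -5.18000e-02 -4.25200e-01
 -3.30000e-03]
eef_pos [0.4816 0.3731 0.1537]
eef_rot [ 5.000e-04 -6.485e-01  7.612e-01 -1.000e-04]
wrist_force [-1.338  -0.9431  5.3405]
torque [-0.0529  0.1784 -0.0198]
grasp_force 59.2798
opening 0.2683
```

View pics/w2.png

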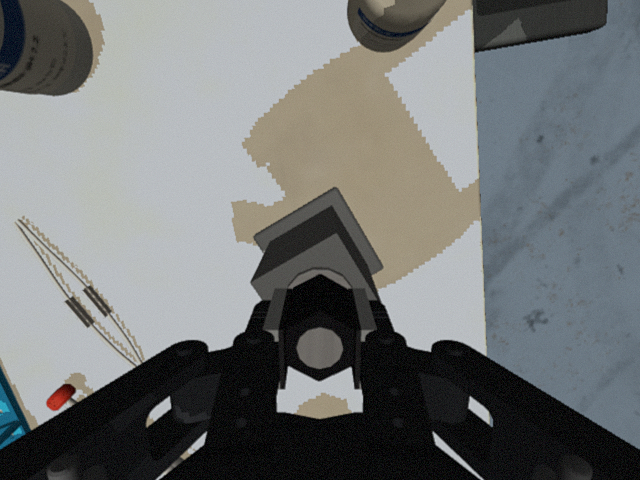

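The pads sit on two flats and the knob top is centred at (320,348). I lift it and move to a look-out point short of the well.

Request:
carry_out(
  steps=[0,0,-0.01,0,0,0,0,0,0,-0.03,0,0,0,0,0,0,-0.055,0,0,0,0,0,0,-0.08,0,0,0,0,0,0,-0.105,0,0,0,0,0,0,-0.13,0,0,0,0,0.01,0,-0.145,0,0,0,0,0.03,0.005,-0.15,0,0,0,0,0.06,0.01,-0.15,0,0,0,0,0.09,0.015,-0.15,0,0,0,0,0.12,0.02,-0.15,0,0,0,0,0.15,0.025,-0.15,0,0,0,0,0.175,0.03,-0.15,0,0,0,0,0.187,0.03,-0.15,0,0,0,0,0.19,0.03,-0.15,0,0,0,0,0.19,0.03,-0.15,0,0,0,0,0.19,0.03,-0.15,0,0,0,0],
)

```text
time_s: 5.15
eef_pos: [0.4217, 0.1906, 0.3029]
eef_rot: [0.0, -0.649, 0.761, 0.0]
wrist_force: [0.4, -0.3, -0.6]
opening: 0.269
grasp_force: 59.3
```

```bash
python3 - <<'E'
from h import *
o=ctrl.get_obs(); im=ctrl.camera("wrist")[:,:,::-1]; cv2.imwrite("pics/w3.png",im)
for k in ["time_s","q","eef_pos","eef_rot","wrist_force","opening","grasp_force"]: print(k,np.round(o[k],4))
E
```

```text
time_s 5.15
q [ 1.6690e-01 -7.7100e-02  1.8790e+00  3.0000e-04  1.3395e+00 -2.8155e+00]
eef_pos [0.4217 0.1906 0.3029]
eef_rot [ 1.000e-04 -6.486e-01  7.611e-01  1.000e-04]
wrist_force [ 0.4169 -0.3497 -0.6074]
opening 0.2685
grasp_force 59.3246
```

View pics/w3.png

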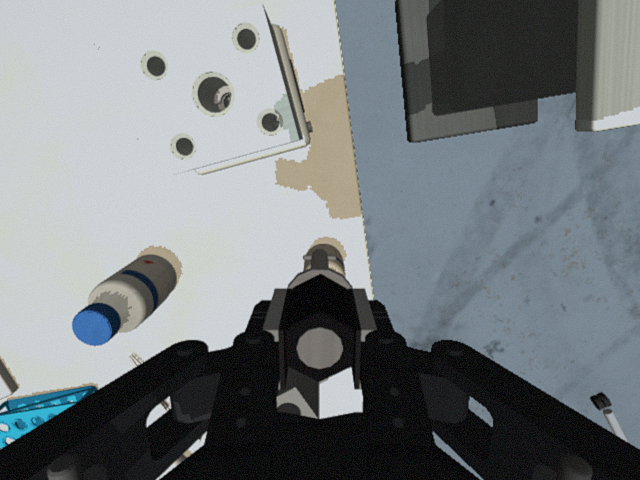

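The middle well is at (213,94), with tube wells at (154,66), (246,37), (184,146) and (270,122). Both bottles are standing. I'll work out the shift.

```bash
python3 - <<'E'
from h import *
np.set_printoptions(precision=4,suppress=True)
o=ctrl.get_obs(); g=cv2.imread("pics/w3.png",0)
def blob(c,r,lo,hi):
    m=((g>lo)&(g<hi)).astype('uint8'); k=np.zeros_like(m); cv2.circle(k,c,r,1,-1); m&=k
    n,_,s,ce=cv2.connectedComponentsWithStats(m); i=1+np.argmax(s[1:,4]); return ce[i],s[i]
W=[blob(c,18,-1,100) for c in [(154,66),(246,37),(184,146),(270,122)]]
for w in W: print(w[0],w[1])
# tube wells: dark interior is shadowed; use rim ellipse of the middle well from bright ring
P=[plane("wrist",w[0],.094,o) for w in W]; print(np.array(P),np.mean(P,0))
for uv in [(213,94),(212,94),(213,93)]: print("well",plane("wrist",uv,.094,o))
e=o["eef_pos"]; d,s=blob((320,348),26,80,256); print(d,s)
Rt=R.from_quat(np.roll(o["eef_rot"],-1)).as_matrix()
a=plane("wrist",d,e[2]-.0417,o); print("axis",a,"in tool",Rt.T@(a-e))
w=plane("wrist",(213,94),.094,o); print("shift tool",Rt.T@(w-a))
cv2.imwrite("pics/c3.png",cv2.resize(g[20:170,130:300],None,fx=4,fy=4,interpolation=cv2.INTER_CUBIC)[:600])
E
```

```text
[155.5393  65.7303] [147  57  18  19 267]
[245.9714  38.6429] [237  29  18  20 280]
[183.9283 146.0717] [176 138  17  17 223]
[269.792  121.9513] [262 113  17  18 226]
[[0.5141 0.0583 0.094 ]
 [0.4492 0.0517 0.094 ]
 [0.5085 0.1134 0.094 ]
 [0.4437 0.1068 0.094 ]] [0.4789 0.0826 0.094 ]
well [0.4794 0.0822 0.094 ]
well [0.4801 0.0821 0.094 ]
well [0.4792 0.0816 0.094 ]
[319.3805 347.8517] [ 297  328   46   41 1443]
axis [0.4213 0.1904 0.2611] in tool [0.0004 0.0003 0.0417]
shift tool [ 0.0976 -0.0745  0.1671]
```

View pics/c3.png

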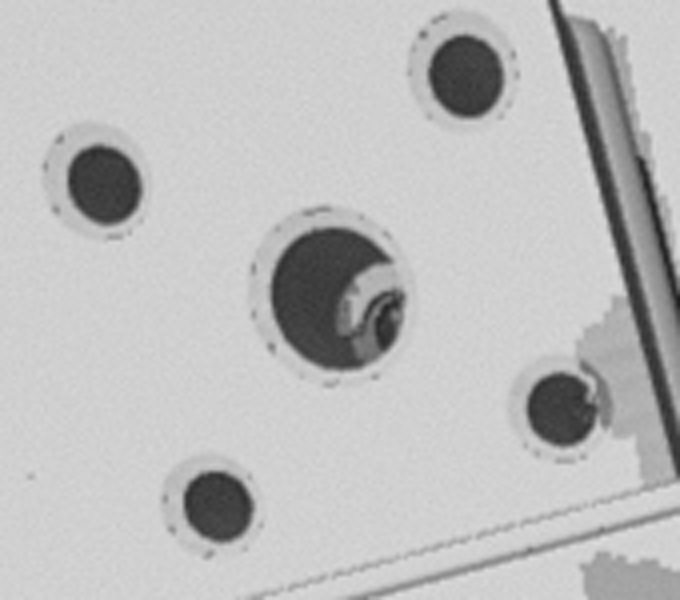

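Request:
carry_out(
  steps=[0.015,-0.0115,0,0,0,0,0,0.04,-0.031,0,0,0,0,0,0.065,-0.05,0,0,0,0,0,0.085,-0.065,0,0,0,0,0,0.095,-0.073,0,0,0,0,0,0.0976,-0.0749,0,0,0,0,0,0.0976,-0.0749,0,0,0,0,0,0.0976,-0.0749,0.015,0,0,0,0,0.0976,-0.0749,0.035,0,0,0,0,0.0976,-0.0749,0.05,0,0,0,0,0.0976,-0.0749,0.055,0,0,0,0,0.0976,-0.0749,0.055,0,0,0,0,0.0976,-0.0749,0.055,0,0,0,0],
)

```text
time_s: 6.5
eef_pos: [0.4801, 0.0823, 0.2487]
eef_rot: [0.0, -0.649, 0.761, -0.0]
wrist_force: [0.2, -0.5, -1.8]
opening: 0.271
grasp_force: 59.3
```

```bash
python3 - <<'E'
from h import *
o=ctrl.get_obs(); print(o["q"],o["eef_pos"],o["wrist_force"],o["torque"])
a=ctrl.camera("side")[:,:,::-1][200:420,200:420]; b=ctrl.camera("scene")[:,:,::-1][200:420,290:510]
cv2.imwrite("pics/s4.png",cv2.resize(np.hstack([a,b]),None,fx=1.8,fy=1.8,interpolation=cv2.INTER_CUBIC))
E
```

```text
[-7.44745607e-02  4.14271890e-02  1.87831500e+00  1.19976720e-04
  1.22082439e+00 -3.05731159e+00] [0.48011767 0.08233247 0.24866558] [ 0.17035701 -0.52365466 -1.81842981] [ 0.01980537 -0.02528115 -0.03712564]
```

View pics/s4.png

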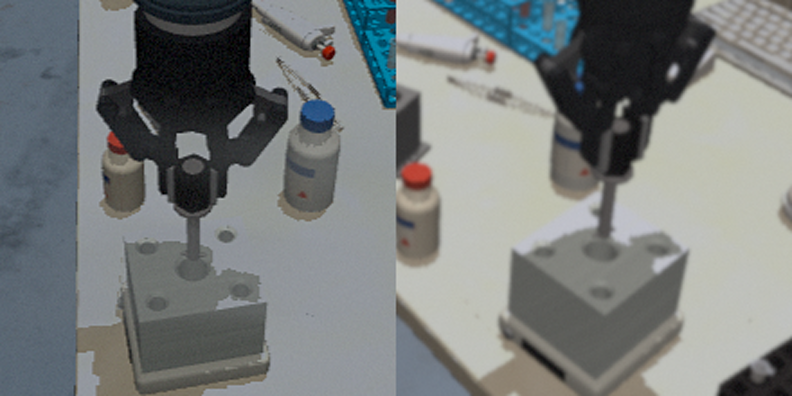

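Upright over the well, with the tip still about 11 mm above the mouth and both bottles clear. I lower it into the well, stopping short of the thread.

Request:
carry_out(
  steps=[0,0,0.005,0,0,0,0,0,0,0.012,0,0,0,0,0,0,0.018,0,0,0,0,0,0,0.018,0,0,0,0],
)

```text
time_s: 7.0
eef_pos: [0.4791, 0.0818, 0.2286]
eef_rot: [-0.001, -0.648, 0.761, 0.001]
wrist_force: [0.4, 0.6, -1.3]
opening: 0.27
grasp_force: 59.3
```

Request:
carry_out(
  steps=[0,0,0.006,0,0,0,0,0,0,0.014,0,0,0,0,0,0,0.022,0,0,0,0,0,0,0.028,0,0,0,0,0,0,0.028,0,0,0,0],
)

```text
time_s: 7.5
eef_pos: [0.4791, 0.0818, 0.2006]
eef_rot: [-0.001, -0.648, 0.761, 0.001]
wrist_force: [0.1, 0.0, -0.9]
opening: 0.27
grasp_force: 59.3
```

Request:
carry_out(
  steps=[0,0,0.005,0,0,0,0,0,0,0.01,0,0,0,0,0,0,0.01,0,0,0,0],
)

```text
time_s: 7.8
eef_pos: [0.4794, 0.0818, 0.1912]
eef_rot: [-0.0, -0.648, 0.761, 0.0]
wrist_force: [0.5, 0.1, -0.1]
opening: 0.266
grasp_force: 59.3
```

Request:
carry_out(
  steps=[0,0,0.0015,0,0,0,0,0,0,0.0015,0,0,0,0],
)

```text
time_s: 8.0
eef_pos: [0.4799, 0.0818, 0.1904]
eef_rot: [-0.0, -0.648, 0.761, 0.0]
wrist_force: [-0.1, -0.4, -0.1]
opening: 0.269
grasp_force: 59.3
```

Request:
carry_out(
  steps=[0,0,0.001,0,0,0,0,0,0,0.001,0,0,0,0],
)

```text
time_s: 8.2
eef_pos: [0.4799, 0.0818, 0.1894]
eef_rot: [0.0, -0.648, 0.761, -0.0]
wrist_force: [-0.9, 0.3, -0.6]
opening: 0.27
grasp_force: 59.3
```

Request:
carry_out(
  steps=[0,0,0.001,0,0,0,0,0,0,0.001,0,0,0,0],
)

```text
time_s: 8.4
eef_pos: [0.4801, 0.0818, 0.1888]
eef_rot: [0.0, -0.649, 0.761, -0.0]
wrist_force: [-1.6, -0.8, 2.8]
opening: 0.268
grasp_force: 60.0
```

Request:
carry_out(
  steps=[0,0,0.0007,0,0,0,0,0,0,0.0007,0,0,0,0],
)

```text
time_s: 8.6
eef_pos: [0.4802, 0.0818, 0.1885]
eef_rot: [0.0, -0.649, 0.761, -0.0]
wrist_force: [-2.1, -0.1, 7.3]
opening: 0.273
grasp_force: 60.6
```

Contact at about 7 N with the flange roughly 13 mm up. I start turning clockwise, descending at the lead.

Request:
carry_out(
  steps=[0,0,0.0003,0,0,0.1,0,0,0,0.0006,0,0,0.2,0,0,0,0.0009,0,0,0.3,0,0,0,0.0012,0,0,0.4,0],
)

```text
time_s: 9.0
eef_pos: [0.4806, 0.0816, 0.1873]
eef_rot: [0.001, -0.483, 0.876, -0.001]
wrist_force: [0.1, -1.5, 4.4]
opening: 0.266
grasp_force: 60.0
```

Request:
carry_out(
  steps=[0,0,0.0003,0,0,0.1,0,0,0,0.0006,0,0,0.2,0,0,0,0.0009,0,0,0.3,0,0,0,0.0012,0,0,0.4,0],
)

```text
time_s: 9.4
eef_pos: [0.4809, 0.0819, 0.1863]
eef_rot: [0.001, -0.299, 0.954, -0.0]
wrist_force: [0.7, 1.2, 3.7]
opening: 0.266
grasp_force: 60.0
```

Request:
carry_out(
  steps=[0,0,0.0004,0,0,0.1,0,0,0,0.0007,0,0,0.2,0,0,0,0.001,0,0,0.3,0,0,0,0.0014,0,0,0.4,0],
)

```text
time_s: 9.8
eef_pos: [0.4814, 0.0818, 0.1852]
eef_rot: [0.002, -0.103, 0.995, -0.0]
wrist_force: [1.7, 1.3, 6.7]
opening: 0.271
grasp_force: 60.2
```

Request:
carry_out(
  steps=[0,0,0.0003,0,0,0.1,0,0,0,0.0006,0,0,0.2,0,0,0,0.0009,0,0,0.3,0,0,0,0.0012,0,0,0.4,0],
)

```text
time_s: 10.2
eef_pos: [0.4815, 0.0817, 0.1841]
eef_rot: [0.002, 0.096, 0.995, 0.0]
wrist_force: [0.9, -0.7, 5.4]
opening: 0.27
grasp_force: 60.1
```

Request:
carry_out(
  steps=[0,0,0.0003,0,0,0.1,0,0,0,0.0006,0,0,0.2,0,0,0,0.0009,0,0,0.3,0,0,0,0.0012,0,0,0.4,0],
)

```text
time_s: 10.6
eef_pos: [0.4814, 0.0816, 0.1827]
eef_rot: [0.002, 0.292, 0.956, 0.0]
wrist_force: [1.7, -0.5, 4.2]
opening: 0.27
grasp_force: 60.0
```

Request:
carry_out(
  steps=[0,0,0.0004,0,0,0.1,0,0,0,0.0007,0,0,0.2,0,0,0,0.001,0,0,0.3,0,0,0,0.0013,0,0,0.4,0],
)

```text
time_s: 11.0
eef_pos: [0.4811, 0.0816, 0.1812]
eef_rot: [0.002, 0.476, 0.879, 0.001]
wrist_force: [0.9, -0.3, 4.5]
opening: 0.268
grasp_force: 60.0
```

Request:
carry_out(
  steps=[0,0,0.0003,0,0,0.1,0,0,0,0.0006,0,0,0.2,0,0,0,0.0009,0,0,0.3,0,0,0,0.0012,0,0,0.4,0],
)

```text
time_s: 11.4
eef_pos: [0.4808, 0.0818, 0.18]
eef_rot: [0.001, 0.642, 0.767, 0.001]
wrist_force: [-1.0, -0.6, 5.1]
opening: 0.269
grasp_force: 60.1
```

Request:
carry_out(
  steps=[0,0,0.0003,0,0,0.1,0,0,0,0.0006,0,0,0.2,0,0,0,0.0009,0,0,0.3,0,0,0,0.0012,0,0,0.4,0],
)

```text
time_s: 11.8
eef_pos: [0.4808, 0.082, 0.1788]
eef_rot: [0.001, 0.781, 0.624, 0.001]
wrist_force: [-0.2, 0.8, 5.9]
opening: 0.272
grasp_force: 60.2
```

```bash
python3 - <<'E'
from h import *
o=ctrl.get_obs()
for k in ["q","eef_pos","eef_rot","wrist_force","torque"]: print(k,np.round(o[k],4))
E
```

```text
q [-7.5400e-02  1.4280e-01  1.9287e+00  6.0000e-04  1.0675e+00  1.4650e-01]
eef_pos [0.4808 0.082  0.1788]
eef_rot [7.000e-04 7.811e-01 6.244e-01 1.100e-03]
wrist_force [-0.2078  0.7585  5.8526]
torque [0.2255 0.0056 0.0336]
```

Request:
carry_out(
  steps=[0,0,0.0003,0,0,0.1,0,0,0,0.0006,0,0,0.2,0,0,0,0.0009,0,0,0.3,0,0,0,0.0012,0,0,0.4,0],
)

```text
time_s: 12.2
eef_pos: [0.481, 0.082, 0.1777]
eef_rot: [0.001, 0.89, 0.457, 0.001]
wrist_force: [-0.4, 1.5, 6.7]
opening: 0.27
grasp_force: 60.2
```

Request:
carry_out(
  steps=[0,0,0.0003,0,0,0.1,0,0,0,0.0006,0,0,0.2,0,0,0,0.0009,0,0,0.3,0],
)

```text
time_s: 12.5
eef_pos: [0.481, 0.082, 0.1769]
eef_rot: [0.0, 0.948, 0.319, 0.001]
wrist_force: [0.0, 1.8, 6.7]
opening: 0.272
grasp_force: 60.3
```

Request:
carry_out(
  steps=[0,0,0.0003,0,0,0.1,0,0,0,0.0003,0,0,0.1,0],
)

```text
time_s: 12.7
eef_pos: [0.4808, 0.0819, 0.1765]
eef_rot: [0.0, 0.962, 0.272, 0.001]
wrist_force: [-1.5, -0.0, 6.2]
opening: 0.271
grasp_force: 60.2
```

```bash
python3 - <<'E'
from h import *
o=ctrl.get_obs()
for k in ["q","eef_pos","eef_rot","wrist_force","torque"]: print(k,np.round(o[k],4))
E
```

```text
q [-7.5300e-02  1.4670e-01  1.9300e+00  3.0000e-04  1.0624e+00  9.4530e-01]
eef_pos [0.4808 0.0819 0.1765]
eef_rot [3.000e-04 9.624e-01 2.716e-01 1.200e-03]
wrist_force [-1.459  -0.0175  6.2298]
torque [0.045  0.0912 0.0277]
```

Request:
carry_out(
  steps=[0,0,0.0003,0,0,0.1,0,0,0,0.0003,0,0,0.1,0],
)

```text
time_s: 12.9
eef_pos: [0.4809, 0.0819, 0.1762]
eef_rot: [0.0, 0.975, 0.223, 0.001]
wrist_force: [-0.4, 0.3, 5.9]
opening: 0.266
grasp_force: 60.2
```

Request:
carry_out(
  steps=[0,0,0.0003,0,0,0.1,0,0,0,0.0003,0,0,0.1,0],
)

```text
time_s: 13.1
eef_pos: [0.4809, 0.0819, 0.1759]
eef_rot: [0.0, 0.985, 0.174, 0.001]
wrist_force: [-0.1, 1.3, 6.6]
opening: 0.266
grasp_force: 60.2
```

Request:
carry_out(
  steps=[0,0,0.0003,0,0,0.1,0,0,0,0.0003,0,0,0.1,0],
)

```text
time_s: 13.3
eef_pos: [0.4809, 0.0819, 0.1756]
eef_rot: [0.0, 0.992, 0.125, 0.001]
wrist_force: [-0.3, 1.2, 6.9]
opening: 0.272
grasp_force: 60.3
```

Request:
carry_out(
  steps=[0,0,0.0003,0,0,0.1,0,0,0,0.0003,0,0,0.1,0],
)

```text
time_s: 13.5
eef_pos: [0.4811, 0.0819, 0.1756]
eef_rot: [0.0, 0.997, 0.075, 0.002]
wrist_force: [-0.5, 0.6, 8.6]
opening: 0.268
grasp_force: 60.6
```

Request:
carry_out(
  steps=[0,0,0.0003,0,0,0.1,0,0,0,0.0003,0,0,0.1,0],
)

```text
time_s: 13.7
eef_pos: [0.4812, 0.082, 0.1756]
eef_rot: [-0.0, 1.0, 0.025, 0.002]
wrist_force: [-1.1, 1.2, 11.4]
opening: 0.269
grasp_force: 60.9
```

The height has stopped at 0.1756 m and the force is climbing, so the flange is seated. I ease off the push and let go.

Request:
carry_out(
  steps=[0,0,-0.0008,0,0,0,0,0,0,-0.0008,0,0,0,0,0,0,-0.0008,0,0,0,1,0,0,-0.0008,0,0,0,1,0,0,-0.0008,0,0,0,1,0,0,-0.0008,0,0,0,1,0,0,-0.0008,0,0,0,1,0,0,-0.0008,0,0,0,1,0,0,-0.01,0,0,0,1,0,0,-0.03,0,0,0,1,0,0,-0.06,0,0,0,1,0,0,-0.09,0,0,0,1,0,0,-0.12,0,0,0,1,0,0,-0.14,0,0,0,1,0,0,-0.14,0,0,0,1,0,0,-0.14,0,0,0,1],
)

```text
time_s: 15.3
eef_pos: [0.4798, 0.0818, 0.3142]
eef_rot: [0.0, 1.0, 0.026, 0.001]
wrist_force: [0.3, -0.4, -0.5]
opening: 0.999
grasp_force: 0.0
```

```bash
python3 - <<'E'
from h import *
o=ctrl.get_obs(); print(o["eef_pos"],o["wrist_force"],o["opening"],o["time_s"])
a=ctrl.camera("side")[:,:,::-1][200:420,200:420]; b=ctrl.camera("scene")[:,:,::-1][200:420,270:490]
cv2.imwrite("pics/s5.png",cv2.resize(np.hstack([a,b]),None,fx=1.8,fy=1.8,interpolation=cv2.INTER_CUBIC))
E
```

```text
[0.47983657 0.08182231 0.31420798] [ 0.28191411 -0.36933978 -0.53962059] 0.9990359510361789 15.3
```

View pics/s5.png

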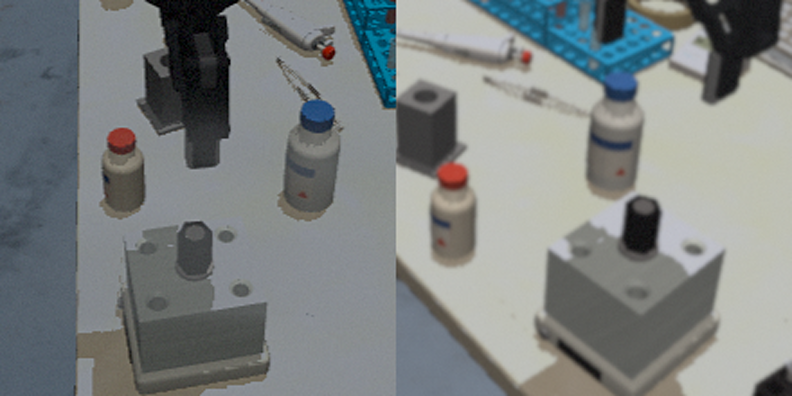

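The screw sits upright with its flange flush on the block (side crop (194,262)). Both bottles are standing and the gripper is clear.

```bash
python3 -c "
from bench import ctrl
print(ctrl.hand_in())"
```

```text
the job is handed in; nothing more can be done
None
```

The screw is threaded in and released, with its flange resting on the block. It took about 15 s, wrist force readings stayed at or below about 11 N, both bottles are still standing, and the job is handed in.

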